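# Hold the grater over the bowl

## Robot

A 6-joint arm with a two-finger parallel gripper is mounted at the origin on a cart in front of the work surface, level with it; the furniture and walls round the work are solid. World frame = base frame: x ahead of the robot, y to its left, z up, the work surface at z = 0. Lengths are in m, angles in rad, forces in N, time in s.
With the tool pointing down it reaches from about 0.375 to 0.9 m from the base axis. Payload 3.1 kg.
Tool frame: the origin (TCP) lies between the finger pads; the fingertips stand robot.finger_overhang ahead of it and the grasp point (between the pads) lies 3 mm ahead of it (robot.finger_overhang is the distance from the TCP to the fingertips, in m); z points along the fingers, y is the line along which they close (so a half turn about z gives the same grasp; the last joint's range is limited). The gripper opens to 87 mm and grips with 3 to 60 N. Pads are 19 mm wide; open, the fingers measure 117 mm over their backs; the gripper's body (75 mm by 190 mm) begins 51 mm behind the grasp point.
Start: joints at [0.926, 0.527, 1.433, -0, 1.181, -0.178], TCP at [0.281, 0.558, 0.245] pointing down, gripper open.
Joint ranges: [-3.08, 3.08], [-0.75, 2.2], [0.22, 2.44], [-1.43, 4.57], [0, 2.65], [-2.85, 2.85]. Speed limits (rad/s): [2.79, 2.79, 3.14, 3.14, 3.14, 3.14].

## Interface

Orientations are given as a unit quaternion [x, y, z, w].
In Python, from rig import get_obs, vision, hand_in, nets, robot gives the robot as it stands.
- The arm moves only by the tool apply_moves, never from a script. Its argument "series" is a list of rows, each an object with "offset": the shift along the world's x, y, z in cm, a list of three; "rot": the turn, a rotation vector about the world's x, y, z in degrees, a list of three. A call has 1 to 20 rows; each row is the pose to reach, as a shift and turn from the pose commanded when the call began; what a row does not reach only later rows make up. A row lasts 1/10 s, in which the tool goes at most 50 mm and 8.59 degrees, less where a joint would pass 70% of its speed; a pose out of reach is approached as far as the arm can. A call with a gripper value outside its range is refused whole. "hand" is the opening, from 0 (shut) to 1 (fully open), set as the call begins (left out, the last holds). The fingers move at their own pace and stop on an object; "newtons" is the grip in N (left out, the last holds). Time passes only in rows, so rows that repeat a pose let the fingers close. It gives the time, the measured TCP pose, the force, the opening and the grip force at its end, in the units of the state.
- get_obs(): the state, without advancing time (a new reading comes with each control period).
- vision.camera(name): name is "side" or "top" or "wrist"; returns the picture (384x512x3 uint8, red, green, blue); there is no depth.
- vision.calibration(name): a dict with "K" (3x3 intrinsics, pixels), "R" (3x3) and "t" (3): a world point X has camera coordinates R X + t. Camera axes: x right, y down, z forward; pixel columns grow to the right and rows downward; lengths in m; the calibration is good to about 2 mm. A picture is of the moment at which its call begins: read the wrist's pose just before it. calibration takes no time and is no camera call; for the wrist camera it gives the pose at the moment of the call.
- hand_in(): hands the job in; it is judged then, once.
Trained networks look in the newest picture that a camera, given by its name, has taken for a name from the list of things; names that differ only in an ending like _2 or _b are one class to them, and where a whole thing is asked for, a point or a joint stands for the part that bears it (a point fixed in the world has none). Each returns a list of dicts, best first, with "conf" (0 to 1); they miss things now and then, are a little off and sometimes report something else, mostly with a low value. They report only what shows in the picture. A call takes as long as a camera call.
- nets.search_frame(camera, query): "centre" ([x, y, z] in m, in world coordinates, good to about 4 mm: the middle of the surface that is visible of it).
- nets.spot_point(camera, query): "centre" ([x, y, z] in m, in world coordinates, good to about 4 mm: a listed point, or the origin of a listed thing).
The state is a dict: "time": time; "q": joint angles; "joint_velocities": joint speeds; "joint_torque": joint torques, N m; "position": TCP position; "tool_rot": TCP orientation; "ft_force": force on the tool from outside, world axes, zero at the start; "moment": the same for the moment, N m; "grip_width": finger opening in m; "grip_force": force on a finger pad.
Only numpy, scipy, OpenCV 4.12 (cv2) and the standard library are available. Lean on these libraries where they do the work, as an engineer would, in place of code of your own. Each camera call takes 0.05 s, during which the arm holds its last target. There are 200 camera calls.

## Task

The cook wants to zest a lemon and needs someone to hold the grater. Swing the see-through cover of the utensil box up and back until it rests on its stop, then draw the flat steel grater out of its slot by its black handle, leaving the brush and the spatula standing in theirs. Turn the grater level with its rasp face up and finish while still holding it by the handle, steady in the air, with its blade over the middle of the bowl, a few centimetres above the rim and not touching it; leave the bowl, lemon and onion where they are.

Things in the scene. Friction and masses are not known exactly. Their poses are not given: they have to be found in the camera images.
- utensil_box: Fixed white tray, 160 (x) by 180 (y) mm, 50 mm high in front, 130 behind, with a wooden block of 3 slots at y = -58, 0, 58 mm, each 9 by 33 mm, 74 mm deep, mouths at x = 12, z = 95 mm. Origin: centre of its underside; +x to its back, z up. Outward along a slot is (-0.5, 0, 0.866) here: up and to the front, 60 degrees above level. The three utensils stand in them in changing order.
- cover (a joint): Hinge of the see-through hood (164 deep, 180 wide, 155 mm high in front, 0.25 kg) over the handles, rad: 0 shut, grows as it opens, 2.1 resting on its stop, leaning back behind the tray. Lightly damped; let go below about 1.0 rad it falls shut, beyond about 1.4 rad it sinks back to its stop by itself in a second or two.
- cover_hinge (a point): Middle of the cover's hinge line, which runs along the box's y axis at the tray's rear rim: 83 mm behind the box's origin, 130 mm up. It does not move when the cover swings.
- cover_handle (a point): Middle of the steel bar handle (round, 10 mm thick, 104 mm long along y) that stands 40 mm off the cover's front face, 22 mm below the cover's top. Shut, it is 204 mm in front of the hinge line and 53 mm above it (211 mm away). It moves with the cover.
- grater: Flat steel rasp with black handle, 0.09 kg, standing blade down in a slot. Origin: where handle and blade meet; +x to the blade's tip, +z out of the rasp face, y across. Blade x = 0 to 95 mm, 28 wide, 5 thick; handle x = -90 to 0, 24 wide (y), 16 thick (z). In the slot the rasp face looks up and to the box's back; the blade's last 74 mm are inside.
- grater_grip (a point): Middle of the grater's handle, 45 mm behind its origin; here it can be gripped across its 24 mm width (its y).
- grater_mid (a point): Middle of the grater's blade, 47.5 mm ahead of its origin.
- grater_tip (a point): Tip of the grater's blade, 95 mm ahead of its origin.
- brush: Pastry brush with a flat wooden handle 80 by 20 by 10 mm, bristles down in another slot; same frame as the grater's (origin near the lower end of the handle, +x to the bristles, which end at x = 95 mm). Stays in its slot.
- spatula: Silicone spatula with a round wooden handle of 12 mm, blade down in another slot; frame as the grater's, handle from x = -82 to 18 mm. Stays in its slot.
- bowl: Empty cream bowl, 170 mm across the rim and 83 mm high, loose on the worktop. Origin: centre of its underside, z up.
- lemon: Lemon, 78 by 55 by 56 mm, lying on the cutting board to the left. Origin: under its middle.
- onion: Onion, 71 mm across and 72 mm high, on the worktop behind the bowl, to the box's right. Origin: under its middle.

How it is judged:
By the outcome, as a careful person would: the job done as asked, in the order asked, and still so for the second after the job is handed in, while the arm keeps its last pose, push and grip.
It also fails if it takes over 51 s, if anything falls off the work surface, if the arm or the gripper's body presses on something with over 40 N, if the wrist force passes 120 N, or if a joint passes its speed limit or range.

## Working session

There is one attempt and no reset: what is moved stays moved. The work goes in short steps, Python scripts to look and compute and a tool call to move; the robot and the scene stay as the last step left them, time stands still between calls to the robot, and variables do not carry over. Pictures are saved under pics/ and viewed, at most 10 in all, crops included, and the job is handed in when it is done.

Besides the shell and the picture viewer there is one more tool, called after "Request:" as name([rows], argument=value, ...), one row to a line, values as JSON. apply_moves: Moves the arm, as the interface text tells. Its arguments: {"type":"object","properties":{"series":{"type":"array"},"hand":{"type":"number"},"newtons":{"type":"number"}},"required":["series"]}

```bash
ls; mkdir -p pics; python3 - <<'E'
from rig import get_obs, vision, nets, robot
import cv2, numpy as np
s=get_obs(); print(s['time'],s['position'],s['tool_rot'],robot.finger_overhang)
ims=[]
for c in ["side","top"]:
    im=vision.camera(c); ims.append(im[:,:,::-1])
    k=vision.calibration(c); print(c,np.round(-k['R'].T@k['t'],3),np.round(k['R'][2],2))
    for q in ["utensil_box","cover_hinge","cover_handle","grater","grater_grip","brush","spatula","bowl","lemon","onion"]:
        r=nets.spot_point(c,q)
        print(q,[(np.round(d['centre'],3).tolist(),round(d['conf'],2)) for d in r[:2]])
cv2.imwrite('pics/a.png',np.vstack([cv2.resize(i,(400,300)) for i in ims]))
cv2.imwrite('pics/side.png',ims[0]);cv2.imwrite('pics/top.png',ims[1])
E
```

```text
pics
0.0 [0.28028559 0.55785644 0.24356593] [ 2.30803261e-01  9.72999843e-01 -9.98173228e-04 -4.04369634e-04] 0.022
side [ 0.571 -1.062  1.223] [ 0.03  0.73 -0.68]
utensil_box [([0.569, 0.154, 0.0], 0.66)]
cover_hinge []
cover_handle [([0.453, 0.153, 0.184], 0.66)]
grater []
grater_grip []
brush []
spatula []
bowl [([0.543, -0.168, 0.004], 0.72)]
lemon [([0.49, 0.547, 0.031], 0.43)]
onion [([0.759, -0.085, 0.003], 0.91)]
top [0.416 0.138 1.441] [ 0.16  0.   -0.99]
utensil_box []
cover_hinge []
cover_handle []
grater []
grater_grip []
brush [([0.544, -0.167, 0.0], 0.4)]
spatula [([0.755, -0.09, -0.002], 0.15)]
bowl [([0.544, -0.168, -0.002], 0.67)]
lemon [([0.483, 0.543, 0.028], 0.84)]
onion [([0.756, -0.091, -0.004], 0.62)]
```

View pics/side.png

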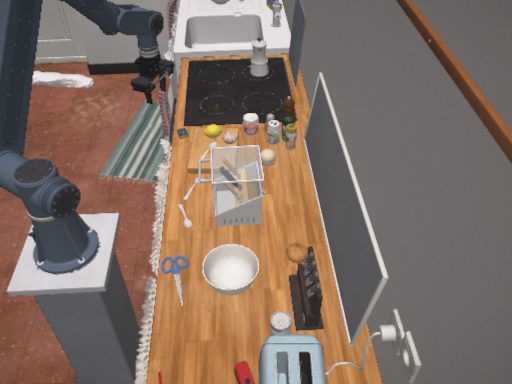

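View pics/top.png

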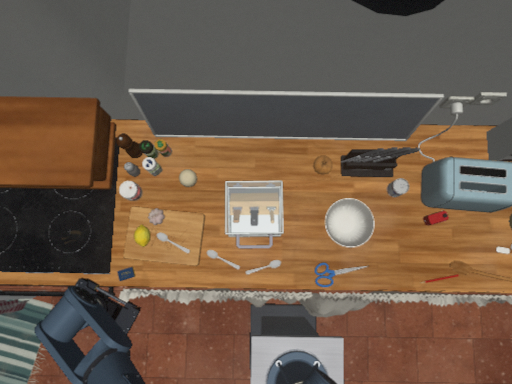

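The side view shows the box at about (238,190) and the bowl at (231,268). In the top view the box is at (254,208), the cover bar at (254,243), and the dark handle sits in the middle slot at (254,216). I'll crop in closer.

```bash
python3 - <<'E'
import cv2,numpy as np
a=cv2.imread('pics/top.png')[170:255,215:295]; b=cv2.imread('pics/side.png')[135:230,190:280]
cv2.imwrite('pics/crop.png',np.hstack([cv2.resize(a,(400,425),interpolation=2),cv2.resize(b,(400,425),interpolation=2)]))
E
```

```text
(no output)
```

View pics/crop.png

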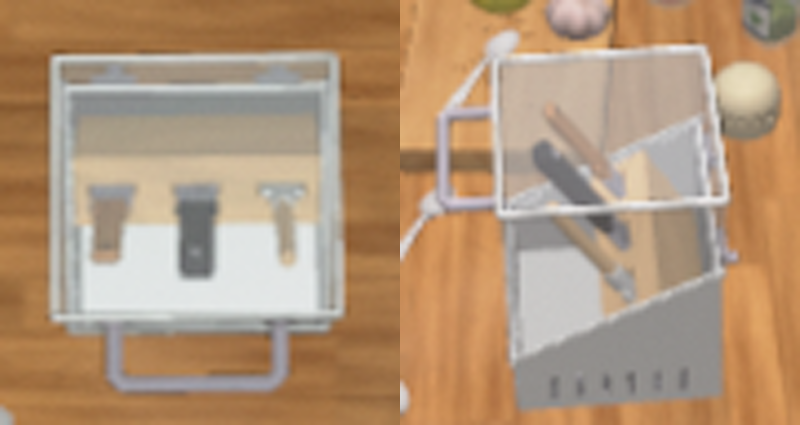

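The cover is shut. The grater (dark handle) is in the middle slot, the brush is left and the spatula right. Next I'll compute the box pose from the corners.

```bash
cat > h.py <<'E'
import numpy as np, cv2
from scipy.spatial.transform import Rotation as Ro
from rig import get_obs, vision, hand_in, nets, robot
def pix(c,uv,z):
    k=vision.calibration(c); d=k['R'].T@np.linalg.inv(k['K'])@np.array([*uv,1.]); o=-k['R'].T@k['t']
    return o+d*(z-o[2])/d[2]
def T(u,v): return ((u+.5)/5-.5+215,(v+.5)/5-.5+170)
def S(u,v): return ((u-400+.5)/4.444-.5+190,(v+.5)/4.474-.5+135)
E
python3 - <<'E'
from h import *
for n,p,z in [('barL',(113,384),.183),('barR',(282,381),.183),('TBL',(53,60),.205),('TBR',(337,57),.205),('TFL',(55,318),.205),('TFR',(341,315),.205)]:
    print(n,np.round(pix('top',T(*p),z),3))
for n,p,z in [('barL',(440,112),.183),('barR',(440,206),.183),('TFL',(497,54),.205),('TFR',(500,213),.205),('TBL',(708,49),.205),('TBR',(724,200),.205),('trayFR bottom',(520,410),0),('trayBR bottom',(722,395),0)]:
    print(n,np.round(pix('side',S(*p),z),3))
for c in ['top','side']:
  vision.camera(c)
  for q in ["utensil_box","cover","cover_handle","grater"]:
    print(c,q,[(np.round(d['centre'],3).tolist(),round(d['conf'],2)) for d in nets.search_frame(c,q)[:2]],[(np.round(d['centre'],3).tolist(),round(d['conf'],2)) for d in nets.spot_point(c,q)[:2]])
print(get_obs()['time'])
E
```

```text
barL [0.452 0.207 0.183]
barR [0.456 0.101 0.183]
TBL [0.654 0.249 0.205]
TBR [0.659 0.069 0.205]
TFL [0.492 0.242 0.205]
TFR [0.497 0.065 0.205]
barL [0.451 0.211 0.183]
barR [0.453 0.104 0.183]
TFL [0.496 0.251 0.205]
TFR [0.499 0.069 0.205]
TBL [0.659 0.246 0.205]
TBR [0.659 0.071 0.205]
trayFR bottom [0.5   0.068 0.   ]
trayBR bottom [0.658 0.073 0.   ]
top utensil_box [([0.563, 0.156, 0.206], 0.76)] []Traceback (most recent call last):
  File "<stdin>", line 9, in <module>
ValueError: it knows: bowl, brush, cover_handle, cover_hinge, grater, grater_grip, grater_mid, grater_tip, lemon, onion, spatula, utensil_box
```

The grater is in the middle slot, yaw is about +1.5°, and the bar is at about (0.4535, 0.155, 0.183). The bar positions from the two cameras agree. Next I'll check what the robot object offers for kinematics.

```bash
python3 - <<'E'
from h import *
print([a for a in dir(robot) if a[0]!='_'])
for a in dir(robot):
    if a[0]!='_': print(a,str(getattr(robot,a))[:300])
s=get_obs();print(s['time'],s['q'],Ro.from_quat(s['tool_rot']).as_matrix().round(3))
E
```

```text
['Unreachable', 'finger_overhang']
Unreachable <class 'rig.Unreachable'>
finger_overhang 0.022
1.3 [ 9.26502461e-01  5.27497228e-01  1.43267755e+00 -3.05889622e-05
  1.18133680e+00 -1.78475930e-01] [[-0.893  0.449  0.   ]
 [ 0.449  0.893  0.   ]
 [-0.     0.    -1.   ]]
```

Request:
apply_moves([
  {"offset":[1.5,-3.5,2.5],"rot":[0,0,-5]},
  {"offset":[3,-7,2.5],"rot":[0,0,-10.5]},
  {"offset":[4.5,-10.5,2.5],"rot":[0,0,-16]},
  {"offset":[6,-14,2.5],"rot":[0,0,-21.5]},
  {"offset":[7.5,-17.5,2.5],"rot":[0,0,-27]},
  {"offset":[9,-21,2.5],"rot":[0,0,-32]},
  {"offset":[10.5,-24.5,2.5],"rot":[0,0,-37.5]},
  {"offset":[12,-28,2.5],"rot":[0,0,-43]},
  {"offset":[13.5,-31.5,2.5],"rot":[0,0,-48]},
  {"offset":[15,-35,2.5],"rot":[0,0,-53.5]},
  {"offset":[16.5,-38.5,2.5],"rot":[0,0,-59]},
  {"offset":[17.3,-40.3,2.5],"rot":[0,0,-62]},
  {"offset":[17.3,-40.3,2.5],"rot":[0,0,-62]},
  {"offset":[17.3,-40.3,2.5],"rot":[0,0,-62]},
  {"offset":[17.3,-40.3,2.5],"rot":[0,0,-62]},
], hand=0.3)

```text
time: 2.8
position: [0.453, 0.1562, 0.2695]
tool_rot: [0.698, 0.716, -0.0, -0.0]
ft_force: [0.3, 0.9, 0.2]
grip_width: 0.0264
grip_force: 0.0
```

```bash
python3 - <<'E'
from h import *
im=vision.camera('wrist'); cv2.imwrite('pics/w1.png',im[:,:,::-1])
for q in ["cover_handle","cover_hinge","grater_grip","grater","brush","spatula","utensil_box"]:
    print(q,[(np.round(d['centre'],3).tolist(),round(d['conf'],2)) for d in nets.spot_point('wrist',q)[:2]])
k=vision.calibration('wrist')
for P in [(.452,.209,.183),(.455,.103,.183)]:
    x=k['K']@(k['R']@np.array(P)+k['t']);print(x[:2]/x[2])
E
```

```text
cover_handle [([0.45, 0.151, 0.187], 0.65)]
cover_hinge []
grater_grip []
grater []
brush []
spatula []
utensil_box [([0.449, 0.151, 0.184], 0.73)]
[251.66532652 141.9816665 ]
[252.31982585 268.75878945]
```

View pics/w1.png

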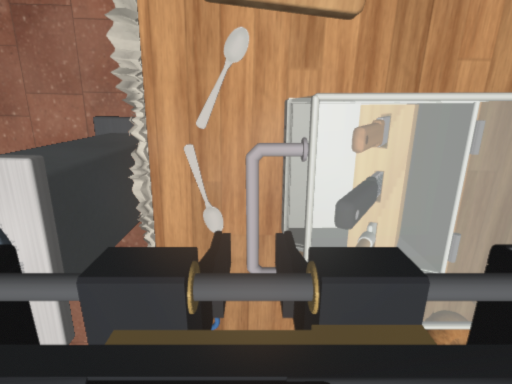

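The wrist view shows the bar as a vertical line at column 253, rows 150–270. It is centred between the fingers and matches the projection (252). I'll descend and grip.

Request:
apply_moves([
  {"offset":[0,-0.2,-3],"rot":[0,0,0]},
  {"offset":[0,-0.3,-5.5],"rot":[0,0,0]},
  {"offset":[0,-0.3,-7.2],"rot":[0,0,0]},
  {"offset":[0,-0.3,-8.4],"rot":[0,0,0]},
  {"offset":[0,-0.3,-8.4],"rot":[0,0,0]},
  {"offset":[0,-0.3,-8.4],"rot":[0,0,0]},
])

```text
time: 3.8
position: [0.4539, 0.1525, 0.1857]
tool_rot: [0.699, 0.715, -0.0, -0.0]
ft_force: [-0.8, -0.0, -0.6]
grip_width: 0.0261
grip_force: 0.0
```

Request:
apply_moves([
  {"offset":[0,0,0],"rot":[0,0,0]},
  {"offset":[0,0,0],"rot":[0,0,0]},
  {"offset":[0,0,0],"rot":[0,0,0]},
  {"offset":[0,0,0],"rot":[0,0,0]},
], hand=0, newtons=20)

```text
time: 4.2
position: [0.4527, 0.1524, 0.186]
tool_rot: [0.699, 0.715, -0.001, -0.001]
ft_force: [-3.1, 0.2, 5.2]
grip_width: 0.0093
grip_force: 20.0
```

Request:
apply_moves([
  {"offset":[0.25,0,0.85],"rot":[0,0,0]},
  {"offset":[0.54,0,1.75],"rot":[0,0,0]},
  {"offset":[0.87,0,2.6],"rot":[0,0,0]},
  {"offset":[1.23,0,3.45],"rot":[0,0,0]},
  {"offset":[2.06,0.1,5.1],"rot":[0,0,0]},
  {"offset":[3.04,0.1,6.65],"rot":[0,0,0]},
  {"offset":[4.15,0.1,8.1],"rot":[0,0,0]},
  {"offset":[5.4,0.1,9.5],"rot":[0,0,0]},
  {"offset":[5.4,0.1,9.5],"rot":[0,0,0]},
])

```text
time: 5.1
position: [0.5074, 0.1538, 0.284]
tool_rot: [0.699, 0.715, -0.0, -0.001]
ft_force: [-9.9, 0.9, 8.8]
grip_width: 0.0092
grip_force: 20.0
```

Request:
apply_moves([
  {"offset":[1.15,0,1.5],"rot":[0,0,0]},
  {"offset":[2.6,0.1,2.6],"rot":[0,0,0]},
  {"offset":[4.2,0.1,3.65],"rot":[0,0,0]},
  {"offset":[5.8,0.2,4.5],"rot":[0,0,0]},
  {"offset":[7.55,0.2,5.25],"rot":[0,0,0]},
  {"offset":[7.55,0.2,5.25],"rot":[0,0,0]},
])

```text
time: 5.7
position: [0.5869, 0.1558, 0.3359]
tool_rot: [0.699, 0.715, 0.003, 0.002]
ft_force: [-2.5, 2.2, 4.6]
grip_width: 0.0092
grip_force: 20.0
```

Request:
apply_moves([
  {"offset":[1.75,0,0.55],"rot":[0,0,0]},
  {"offset":[3.6,0.1,1.0],"rot":[0,0,0]},
  {"offset":[5.45,0.1,1.25],"rot":[0,0,0]},
  {"offset":[7.3,0.2,1.35],"rot":[0,0,0]},
  {"offset":[9.15,0.2,1.3],"rot":[0,0,0]},
  {"offset":[11.0,0.3,1.05],"rot":[0,0,0]},
  {"offset":[12.8,0.3,0.65],"rot":[0,0,0]},
  {"offset":[13.7,0.3,0.4],"rot":[0,0,0]},
  {"offset":[13.7,0.3,0.4],"rot":[0,0,0]},
])

```text
time: 6.6
position: [0.7214, 0.1587, 0.337]
tool_rot: [0.699, 0.715, 0.001, 0.001]
ft_force: [1.2, 1.6, 1.1]
grip_width: 0.0094
grip_force: 20.0
```

Request:
apply_moves([
  {"offset":[0,0,0],"rot":[0,0,0]},
  {"offset":[0,0,0],"rot":[0,0,0]},
  {"offset":[0,0,2],"rot":[0,0,0]},
  {"offset":[0,0,5],"rot":[0,0,0]},
  {"offset":[-2,0,8],"rot":[0,0,0]},
  {"offset":[-6,0,9],"rot":[0,0,0]},
  {"offset":[-10,0,9],"rot":[0,0,0]},
  {"offset":[-14,0,9],"rot":[0,0,0]},
  {"offset":[-18,0,9],"rot":[0,0,0]},
  {"offset":[-21,0,9],"rot":[0,0,0]},
  {"offset":[-24,0,8],"rot":[0,0,0]},
  {"offset":[-24,0,8],"rot":[0,0,0]},
  {"offset":[-24,0,8],"rot":[0,0,0]},
  {"offset":[-24,0,8],"rot":[0,0,0]},
], hand=0.5)

```text
time: 8.0
position: [0.481, 0.1581, 0.4177]
tool_rot: [0.699, 0.715, 0.001, 0.001]
ft_force: [0.1, -0.4, 0.1]
grip_width: 0.0434
grip_force: 0.0
```

```bash
python3 - <<'E'
from h import *
ims=[]
for c in ['top','side','wrist']:
  im=vision.camera(c)[:,:,::-1]; ims.append(im)
  for q in ["cover_handle","cover_hinge","grater_grip","grater","brush","spatula","utensil_box","grater_mid","bowl"]:
    print(c,q,[(np.round(d['centre'],3).tolist(),round(d['conf'],2)) for d in nets.spot_point(c,q)[:2]])
a=cv2.resize(ims[0][130:260,205:305],(385,500),interpolation=2); b=cv2.resize(ims[1][110:240,180:285],(404,500),interpolation=2)
cv2.imwrite('pics/c.png',np.hstack([a,b])); cv2.imwrite('pics/w2.png',ims[2])
print(get_obs()['time'],get_obs()['position'],get_obs()['q'])
E
```

```text
top cover_handle [([0.801, 0.161, 0.28], 0.82), ([0.546, -0.168, -0.0], 0.22)]
top cover_hinge [([0.658, 0.162, 0.13], 0.55)]
top grater_grip []
top grater []
top brush [([0.543, -0.168, -0.001], 0.58)]
top spatula []
top utensil_box []
top grater_mid []
top bowl [([0.486, 0.542, 0.031], 0.23)]
side cover_handle [([0.803, 0.162, 0.282], 0.86), ([0.574, 0.213, 0.114], 0.47)]
side cover_hinge [([0.658, 0.16, 0.131], 0.83), ([0.493, 0.545, 0.033], 0.41)]
side grater_grip [([0.547, 0.155, 0.146], 0.6)]
side grater [([0.571, 0.159, 0.113], 0.55)]
side brush []
side spatula [([0.578, 0.1, 0.109], 0.42)]
side utensil_box [([0.571, 0.157, -0.004], 0.93), ([0.571, 0.213, 0.112], 0.75)]
side grater_mid []
side bowl [([0.543, -0.172, 0.004], 0.69)]
wrist cover_handle [([0.577, 0.156, 0.114], 0.26)]
wrist cover_hinge [([0.656, 0.157, 0.131], 0.79)]
wrist grater_grip [([0.547, 0.159, 0.149], 0.67)]
wrist grater [([0.58, 0.159, 0.114], 0.76)]
wrist brush [([0.546, 0.158, 0.153], 0.72), ([0.572, 0.217, 0.112], 0.59)]
wrist spatula [([0.576, 0.099, 0.11], 0.94)]
wrist utensil_box [([0.571, 0.156, 0.004], 0.83)]
wrist grater_mid [([0.596, 0.158, 0.07], 0.72)]
wrist bowl [([0.543, -0.17, 0.006], 0.65)]
9.5 [0.48019267 0.15839728 0.41703753] [9.72813926e-02 1.95300551e-01 1.46991862e+00 2.90589081e-05
 1.47636829e+00 7.44078599e-02]
```

View pics/c.png

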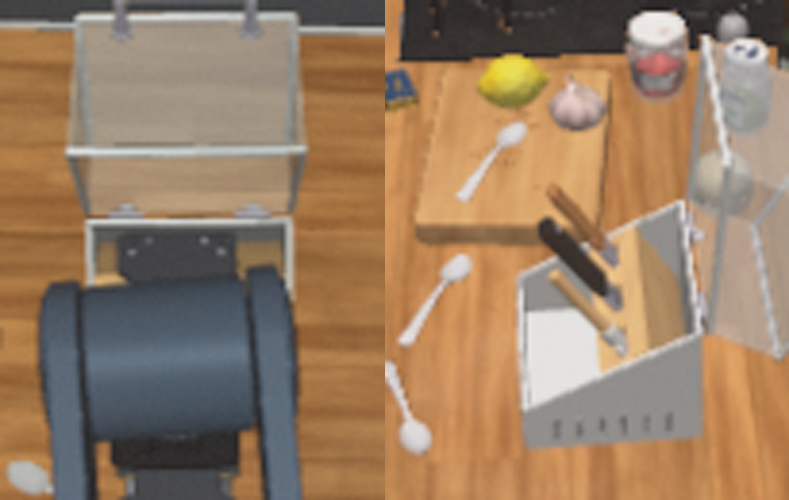

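View pics/w2.png

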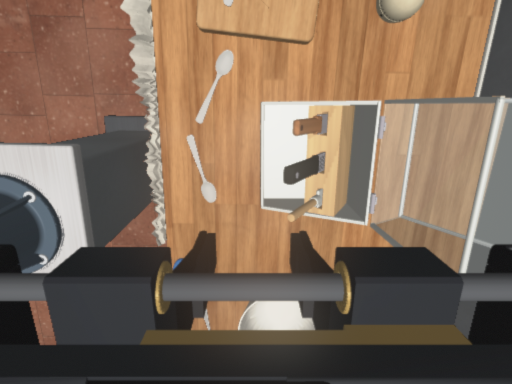

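The cover is on its stop: the handle reads (0.802,0.161,0.281), and the geometry for 2.1 rad gives (0.807,0.279). The wrist picture shows the grater handle at (300,168), the brush at (310,126) and the spatula at (305,205). Next I'll compute the grasp turn and model the wrist to choose the final heading.

```bash
cat >> h.py <<'E'
from scipy.optimize import least_squares
L1,L2,OFF=.4805,.402,.111
yaw=np.radians(1.5)
G0=lambda: Ro.from_euler('z',yaw)*Ro.from_matrix(np.array([[.5,0,.866],[0,1,0],[-.866,0,.5]]))  # grater in slot (cols x,y?,z)
E
python3 - <<'E'
from h import *
s=get_obs(); Rc=Ro.from_quat(s['tool_rot'])
Rg=Ro.from_euler('z',yaw)*Ro.from_euler('y',10,degrees=True)*Ro.from_euler('z',-yaw)*Ro.from_euler('z',-90,degrees=True)*Rc
print('tool cols',Rg.as_matrix().round(3)); print('rotvec',(Rg*Rc.inv()).as_rotvec(degrees=True).round(2))
c=vision.calibration('wrist'); print('cam in tool',Rc.inv().apply(-c['R'].T@c['t']-s['position']).round(3))
# final: grater x heading az, z up, level. grater frame in slot: x=(.5,0,-.866), z=(.866,0,.5), y=z cross x = 
x=np.array([.5,0,-.866]);z=np.array([.866,0,.5]);y=np.cross(z,x)
Gs=Ro.from_euler('z',yaw)*Ro.from_matrix(np.c_[x,y,z])
tG=Gs.inv()*Rg
# model: q1 yaw, plane pitch, forearm dir a=q2+q3, roll q4, pitch q5, q6 ; solve
def fk(q,L3,lat):
    a=q[1]+q[2]
    W=Ro.from_euler('z',q[0])
    p=W.apply([L1*np.sin(q[1])+L2*np.sin(a),0,(L3-.018)+L1*np.cos(q[1])+L2*np.cos(a)])
    R=W*Ro.from_euler('y',a)*Ro.from_euler('z',q[3])*Ro.from_euler('y',q[4])*Ro.from_euler('z',q[5])
    return p+W.apply([0,OFF,0])*(1-lat)+R.apply([0,OFF*lat,L3]),R
for q in [s['q']]:
    for lat in (0,1):
        p,R=fk(q,.25,lat);print('fk',p.round(3),R.as_matrix().round(2).tolist(),(R.inv()*Rc).as_rotvec().round(2))
p,R=fk(s['q'],.25,0);X=R.inv()*Rc
for L3 in (.2,.28):
  for az in (-17,-30,-45,-60,-75,-90):
    Gf=Ro.from_euler('z',az,degrees=True)*Ro.from_matrix(np.array([[1,0,0],[0,1,0],[0,0,1.]]))
    T=Gf*tG; grip=np.array([.543,-.169,.125])-.0925*Gf.as_matrix()[:,0]; tcp=grip-T.apply([0,0,.003])
    lo=[-3.08,-.75,.22,-1.43,0,-2.85];hi=[3.08,2.2,2.44,4.57,2.65,2.85]
    best=None
    for q4 in (-1,0,1,2,3):
        f=lambda q:np.r_[(fk(q,L3,0)[0]-tcp)*5,((fk(q,L3,0)[1]*X).inv()*T).as_rotvec()]
        r=least_squares(f,np.clip([.1,.2,1.9,q4,1.2,0],lo,hi),bounds=(lo,hi))
        if best is None or r.cost<best.cost-1e-6: best=r
    print(L3,az,round(best.cost,5),best.x.round(2))
E
```

```text
tool cols [[ 0.985  0.023 -0.174]
 [ 0.022 -1.    -0.005]
 [-0.174  0.001 -0.985]]
rotvec [ -8.06   7.64 -89.75]
cam in tool [ 0.08   0.001 -0.141]
fk [0.48  0.158 0.415] [[-1.0, -0.02, 0.0], [-0.02, 1.0, 0.0], [-0.0, 0.0, -1.0]] [-0.    0.    1.57]
fk [0.489 0.159 0.415] [[-1.0, -0.02, 0.0], [-0.02, 1.0, 0.0], [-0.0, 0.0, -1.0]] [-0.    0.    1.57]
0.2 -17 4e-05 [-0.66  0.35  2.44  2.6   0.55 -1.33]
0.2 -30 0.0 [-0.48  0.36  2.42  3.21  0.51 -1.6 ]
0.2 -45 0.0 [-0.29  0.4   2.32  3.93  0.54 -1.95]
0.2 -60 0.0 [-0.16  0.47  2.18  4.51  0.65 -2.21]
0.2 -75 0.0 [-0.09  0.55  2.01 -1.39  0.82 -2.35]
0.2 -90 0.0 [-0.06  0.64  1.83 -1.12  1.01 -2.4 ]
0.28 -17 0.0242 [-0.66  0.31  2.44  2.42  0.36 -1.16]
0.28 -30 0.01363 [-0.38  0.36  2.44  3.55  0.44 -1.83]
0.28 -45 0.0 [-0.19  0.44  2.44  3.9   0.67 -1.8 ]
0.28 -60 0.0 [-0.03  0.51  2.25  4.5   0.73 -2.06]
0.28 -75 0.0 [ 0.04  0.6   2.03 -1.35  0.87 -2.24]
0.28 -90 0.0 [ 0.05  0.7   1.8  -1.07  1.06 -2.32]
```

```bash
cat >> h.py <<'E'
lo=np.array([-3.08,-.75,.22,-1.43,0,-2.85]);hi=np.array([3.08,2.2,2.44,4.57,2.65,2.85])
X=Ro.from_euler('z',90,degrees=True)
def fk(q,L3):
    a=q[1]+q[2]; W=Ro.from_euler('z',q[0])
    p=W.apply([L1*np.sin(q[1])+L2*np.sin(a),OFF,(L3-.018)+L1*np.cos(q[1])+L2*np.cos(a)])
    R=W*Ro.from_euler('y',a)*Ro.from_euler('z',q[3])*Ro.from_euler('y',q[4])*Ro.from_euler('z',q[5])*X
    return p+R.apply([0,0,L3]),R
def ik(tcp,T,q0,L3):
    f=lambda q:np.r_[(fk(q,L3)[0]-tcp)*5,(fk(q,L3)[1].inv()*T).as_rotvec()]
    return least_squares(f,np.clip(q0,lo+1e-3,hi-1e-3),bounds=(lo,hi))
gx=np.array([.5,0,-.866]);gz=np.array([.866,0,.5])
Gs=Ro.from_euler('z',yaw)*Ro.from_matrix(np.c_[gx,np.cross(gz,gx),gz])
E
python3 - <<'E'
from h import *
from scipy.spatial.transform import Slerp
s=get_obs(); Rc=Ro.from_quat(s['tool_rot'])
for b in (10,15):
 for turn in (-90,90):
  Rg=Ro.from_euler('z',yaw)*Ro.from_euler('y',b,degrees=True)*Ro.from_euler('z',-yaw)*Ro.from_euler('z',turn,degrees=True)*Rc
  tG=Gs.inv()*Rg
  for az in (-60,-45,0,30,45,60,75):
    for L3 in (.2,.28):
      G1=Ro.from_euler('z',az,degrees=True); p0=np.array([.5,.158,.36]); p1=np.array([.543,-.169,.125])-.0925*G1.as_matrix()[:,0]
      q=np.array(s['q']);q[5]+=np.radians(-turn)
      sl=Slerp([0,1],Ro.concatenate([Gs,G1])); c=[]
      for t in np.linspace(0,1,13):
        T=sl(t)*tG; P=p0+(p1-p0)*t+np.array([0,0,.1])*np.sin(np.pi*t)
        r=ik(P-T.apply([0,0,.003]),T,q,L3); q=r.x; c.append(r.cost)
      print(b,turn,az,L3,'max',round(max(c),4),'end',round(c[-1],5),q.round(2))
E
```

```text
10 -90 -60 0.2 max 0.0902 end 0.09024 [-0.31  0.36  2.09 -0.78  0.37  2.85]
10 -90 -60 0.28 max 0.1069 end 0.1069 [-0.29  0.33  2.15 -0.74  0.36  2.85]
10 -90 -45 0.2 max 0.0589 end 0.05888 [-0.4   0.3   2.2  -1.    0.16  2.85]
10 -90 -45 0.28 max 0.0739 end 0.07391 [-0.38  0.26  2.28 -0.98  0.15  2.85]
10 -90 0 0.2 max 0.0 end 0.0 [-0.85  0.37  2.4   1.96  0.67 -1.11]
10 -90 0 0.28 max 0.0076 end 0.00758 [-1.    0.39  2.44  1.73  0.7  -1.07]
10 -90 30 0.2 max 0.0 end 0.0 [-0.98  0.49  2.13  1.23  0.95 -0.92]
10 -90 30 0.28 max 0.0 end 0.0 [-1.13  0.54  2.18  1.17  0.97 -1.06]
10 -90 45 0.2 max 0.0 end 0.0 [-0.97  0.58  1.96  1.    1.11 -0.89]
10 -90 45 0.28 max 0.0 end 0.0 [-1.1   0.63  1.96  0.94  1.13 -0.99]
10 -90 60 0.2 max 0.0 end 0.0 [-0.94  0.66  1.77  0.82  1.28 -0.9 ]
10 -90 60 0.28 max 0.0 end 0.0 [-1.04  0.73  1.73  0.77  1.3  -0.96]
10 -90 75 0.2 max 0.0 end 0.0 [-0.88  0.75  1.58  0.68  1.45 -0.93]
10 -90 75 0.28 max 0.0 end 0.0 [-0.96  0.84  1.49  0.63  1.49 -0.98]
10 90 -60 0.2 max 0.0096 end 0.00957 [-0.15  0.46  2.1  -1.43  0.64  0.6 ]
10 90 -60 0.28 max 0.0099 end 
[... 2273 characters left out ...]
6  0.29  2.2   0.8   0.31 -2.85]
15 90 0 0.28 max 0.0737 end 0.07371 [-0.68  0.25  2.28  0.76  0.28 -2.85]
15 90 30 0.2 max 0.1659 end 0.1659 [-0.71  0.4   1.98  0.44  0.64 -2.85]
15 90 30 0.28 max 0.1811 end 0.18113 [-0.73  0.38  2.02  0.39  0.61 -2.85]
15 90 45 0.2 max 0.2513 end 0.25126 [-0.69  0.47  1.85  0.31  0.79 -2.85]
15 90 45 0.28 max 0.2649 end 0.26491 [-0.71  0.46  1.88  0.26  0.75 -2.85]
15 90 60 0.2 max 0.3618 end 0.36181 [-0.66  0.54  1.72  0.22  0.92 -2.85]
15 90 60 0.28 max 0.3724 end 0.37244 [-0.66  0.54  1.74  0.15  0.88 -2.85]
15 90 75 0.2 max 0.4998 end 0.4998 [-0.62  0.62  1.59  0.14  1.05 -2.85]
15 90 75 0.28 max 0.5062 end 0.50623 [-0.6   0.61  1.62  0.05  0.97 -2.85]
```

Request:
apply_moves([
  {"offset":[0.7,0,-1.5],"rot":[0,0,-8]},
  {"offset":[1.4,0,-3],"rot":[0,0,-16]},
  {"offset":[2.1,0,-4.5],"rot":[0,0,-24]},
  {"offset":[2.8,0,-6],"rot":[0,0,-32]},
  {"offset":[3.5,0,-7.5],"rot":[0,0,-40]},
  {"offset":[4.2,0,-9],"rot":[0,0,-48]},
  {"offset":[4.9,0,-10.5],"rot":[0,0,-56]},
  {"offset":[5.6,0,-12],"rot":[0,0,-64]},
  {"offset":[6.3,0,-13],"rot":[0,0,-72]},
  {"offset":[7,0,-14],"rot":[0,0,-80]},
  {"offset":[7,0,-15],"rot":[0,0,-88]},
  {"offset":[7,0,-16],"rot":[0,0,-90]},
  {"offset":[7,0,-16],"rot":[0,0,-90]},
  {"offset":[7,0,-16],"rot":[0,0,-90]},
], hand=0.5)

```text
time: 10.9
position: [0.5503, 0.1584, 0.2571]
tool_rot: [1.0, 0.012, -0.0, -0.0]
ft_force: [-0.1, -0.2, -0.2]
grip_width: 0.0436
grip_force: 0.0
```

```bash
python3 - <<'E'
from h import *
s=get_obs();print(s['time'],s['position'],s['q'].round(2) if hasattr(s['q'],'round') else s['q'])
im=vision.camera('side')
for q in ["grater_grip","grater"]: print('side',q,[(np.round(d['centre'],3).tolist(),round(d['conf'],2)) for d in nets.spot_point('side',q)[:1]])
w=vision.camera('wrist')
for q in ["grater_grip","grater","brush","spatula","cover_handle"]: print(q,[(np.round(d['centre'],3).tolist(),round(d['conf'],2)) for d in nets.spot_point('wrist',q)[:2]])
cv2.imwrite('pics/d.png',np.hstack([cv2.resize(im[110:240,170:285,::-1],(354,400),interpolation=2),cv2.resize(w[:,:,::-1],(446,400))]))
E
```

```text
10.9 [0.55028889 0.15844974 0.25709513] [0.09 0.44 1.55 0.   1.15 1.63]
side grater_grip [([0.549, 0.154, 0.146], 0.5)]
side grater [([0.575, 0.156, 0.111], 0.52)]
grater_grip [([0.572, 0.096, 0.11], 0.65), ([0.548, 0.157, 0.152], 0.58)]
grater [([0.576, 0.158, 0.114], 0.83)]
brush [([0.57, 0.216, 0.116], 0.57)]
spatula [([0.573, 0.096, 0.112], 0.74)]
cover_handle []
```

View pics/d.png

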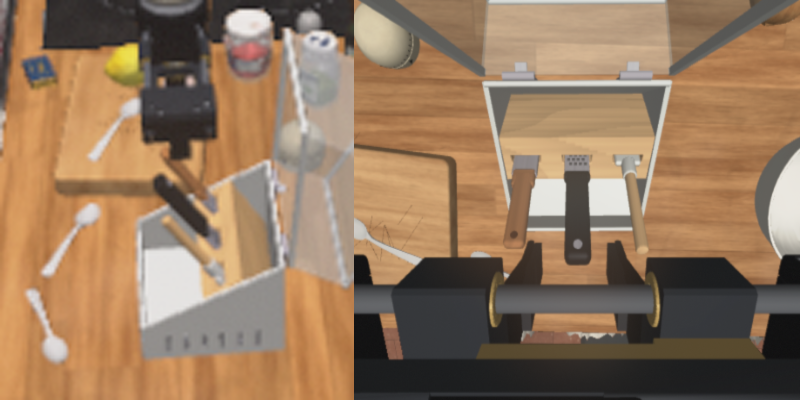

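The wrist half shows the grater's dark handle at (577,215), midway between the fingers (537 and 617), with the brush and spatula outside them. I'll descend and grip.

Request:
apply_moves([
  {"offset":[0,-0.1,-3],"rot":[0,0,0]},
  {"offset":[0,-0.1,-5.5],"rot":[0,0,0]},
  {"offset":[0,-0.1,-8],"rot":[0,0,0]},
  {"offset":[0,-0.1,-9.3],"rot":[0,0,0]},
  {"offset":[0,-0.1,-10.3],"rot":[0,0,0]},
  {"offset":[0,-0.1,-10.3],"rot":[0,0,0]},
  {"offset":[0,-0.1,-10.3],"rot":[0,0,0]},
])

```text
time: 12.05
position: [0.5508, 0.1575, 0.1547]
tool_rot: [1.0, 0.011, 0.001, -0.0]
ft_force: [0.5, 0.5, -0.4]
grip_width: 0.0433
grip_force: 0.0
```

Request:
apply_moves([
  {"offset":[0,0,0],"rot":[0,0,0]},
  {"offset":[0,0,0],"rot":[0,0,0]},
  {"offset":[0,0,0],"rot":[0,0,0]},
  {"offset":[0,0,0],"rot":[0,0,0]},
  {"offset":[0,0,0],"rot":[0,0,0]},
], hand=0, newtons=45)

```text
time: 12.55
position: [0.5505, 0.1574, 0.1546]
tool_rot: [1.0, 0.012, 0.0, 0.0]
ft_force: [-0.2, -0.4, 3.6]
grip_width: 0.0235
grip_force: 44.9
```

Request:
apply_moves([
  {"offset":[-0.4,0,0.69],"rot":[0,0,0]},
  {"offset":[-0.9,0,1.56],"rot":[0,0,0]},
  {"offset":[-1.5,0,2.6],"rot":[0,0,0]},
  {"offset":[-2.1,-0.1,3.64],"rot":[0,0,0]},
  {"offset":[-2.7,-0.1,4.68],"rot":[0,0,0]},
  {"offset":[-3.3,-0.1,5.72],"rot":[0,0,0]},
  {"offset":[-3.9,-0.1,6.75],"rot":[0,0,0]},
  {"offset":[-4.5,-0.1,7.8],"rot":[0,0,0]},
  {"offset":[-5.1,-0.1,8.83],"rot":[0,0,0]},
  {"offset":[-5.7,-0.1,9.87],"rot":[0,0,0]},
  {"offset":[-6,-0.2,13],"rot":[0,0,0]},
  {"offset":[-6,-0.2,17],"rot":[0,0,0]},
  {"offset":[-6,-0.2,20],"rot":[0,0,0]},
  {"offset":[-6,-0.2,20],"rot":[0,0,0]},
])

```text
time: 13.95
position: [0.4925, 0.1558, 0.3592]
tool_rot: [1.0, 0.012, 0.006, -0.0]
ft_force: [0.3, -0.3, 0.0]
grip_width: 0.0236
grip_force: 44.9
```

```bash
python3 - <<'E'
from h import *
s=get_obs();print(s['time'],s['position'],s['grip_width'],s['ft_force'])
Rc=Ro.from_quat(s['tool_rot'])
im=vision.camera('side'); w=vision.camera('wrist')
for c in ('side','wrist'):
  if c=='side': pass
  for q in ["grater_grip","grater","grater_mid","grater_tip","brush","spatula","bowl"]: print(c,q,[(np.round(d['centre'],3).tolist(),round(d['conf'],2)) for d in nets.spot_point(c,q)[:2]])
cv2.imwrite('pics/e.png',np.hstack([cv2.resize(im[80:240,150:292,::-1],(354,400),interpolation=2),cv2.resize(w[:,:,::-1],(446,400))]))
E
```

```text
13.95 [0.49250535 0.15575456 0.35922941] 0.023592721466378367 [ 0.3341247  -0.26507905  0.00839459]
side grater_grip [([0.492, 0.153, 0.352], 0.74), ([0.57, 0.157, -0.003], 0.24)]
side grater [([0.517, 0.155, 0.322], 0.74), ([0.488, 0.543, 0.028], 0.28)]
side grater_mid [([0.542, 0.16, 0.279], 0.49), ([0.754, -0.087, 0.0], 0.28)]
side grater_tip [([0.565, 0.156, 0.236], 0.7)]
side brush [([0.575, 0.212, 0.113], 0.69), ([0.488, 0.156, 0.35], 0.53)]
side spatula [([0.577, 0.096, 0.11], 0.55), ([0.49, 0.546, 0.029], 0.26)]
side bowl [([0.545, -0.174, 0.005], 0.92), ([0.488, 0.542, 0.031], 0.29)]
wrist grater_grip [([0.488, 0.158, 0.353], 0.85)]
wrist grater [([0.483, 0.543, 0.031], 0.56), ([0.517, 0.156, 0.311], 0.55)]
wrist grater_mid [([0.537, 0.161, 0.276], 0.59)]
wrist grater_tip [([0.569, 0.161, 0.236], 0.88)]
wrist brush [([0.572, 0.213, 0.114], 0.6)]
wrist spatula [([0.573, 0.098, 0.108], 0.77)]
wrist bowl [([0.543, -0.168, 0.003], 0.89)]
```

View pics/e.png

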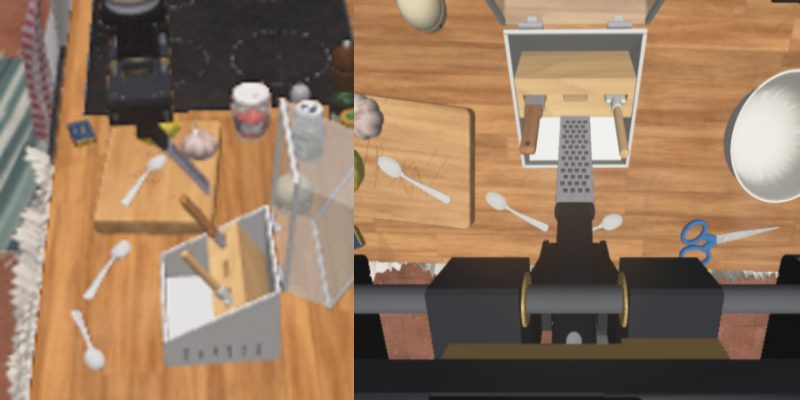

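The grater is out, with the blade and rasp face showing at (577,160). The brush and spatula still stand in their slots. I'll plan the turn to level and the carry over the bowl.

```bash
python3 - <<'E'
from h import *
from scipy.spatial.transform import Slerp
s=get_obs(); Rc=Ro.from_quat(s['tool_rot']); p=np.array(s['position']); az=55
dR=Ro.from_euler('z',az,degrees=True)*Ro.from_euler('y',-57.5,degrees=True)*Ro.from_euler('z',-yaw)
mid=np.array([.5397,.157,.2755]); rel=mid-p
tgt=np.array([.5435,-.170,.20]); pf=tgt-dR.apply(rel); print('final tcp',pf,'dR',dR.as_rotvec(degrees=True))
for L3 in (.2,.28):
  q=np.array(s['q']);w=0
  for t in np.linspace(0,1,19):
    R=Ro.from_rotvec(dR.as_rotvec()*t); P=p+(pf-p)*t+np.array([0,0,.05])*np.sin(np.pi*t)
    r=ik(P,R*Rc,q,L3); w=max(w,r.cost,np.abs(r.x-q).max()*1e-9); q=r.x
    m=P+R.apply(rel); tip=P+R.apply(rel*1.5)
    if L3==.2: print(round(t,2),((P-p)*100).round(1).tolist(),R.as_rotvec(degrees=True).round(1).tolist(),'mid',m.round(2))
  r2=ik(pf-[0,0,.08],dR*Rc,q,L3)
  print(L3,w,q.round(2),r2.cost,r2.x.round(2))
E
```

```text
final tcp [ 0.49050441 -0.24619893  0.20041383] dR [ 28.15683566 -52.40241949  48.80520362]
0.0 [0.0, 0.0, 0.0] [0.0, -0.0, 0.0] mid [0.54 0.16 0.28]
0.06 [0.0, -2.2, 0.0] [1.6, -2.9, 2.7] mid [0.54 0.14 0.28]
0.11 [0.0, -4.5, 0.0] [3.1, -5.8, 5.4] mid [0.55 0.12 0.28]
0.17 [0.0, -6.7, -0.1] [4.7, -8.7, 8.1] mid [0.55 0.1  0.28]
0.22 [0.0, -8.9, -0.2] [6.3, -11.6, 10.8] mid [0.55 0.09 0.29]
0.28 [0.0, -11.2, -0.4] [7.8, -14.6, 13.6] mid [0.55 0.07 0.29]
0.33 [0.0, -13.4, -0.8] [9.4, -17.5, 16.3] mid [0.56 0.05 0.29]
0.39 [0.0, -15.6, -1.3] [10.9, -20.4, 19.0] mid [0.56 0.03 0.29]
0.44 [0.0, -17.8, -1.9] [12.5, -23.3, 21.7] mid [0.56 0.02 0.29]
0.5 [0.0, -20.1, -2.7] [14.1, -26.2, 24.4] mid [ 0.56 -0.    0.28]
0.56 [0.0, -22.3, -3.6] [15.6, -29.1, 27.1] mid [ 0.56 -0.02  0.28]
0.61 [0.0, -24.5, -4.7] [17.2, -32.0, 29.8] mid [ 0.56 -0.04  0.27]
0.67 [0.0, -26.8, -5.9] [18.8, -34.9, 32.5] mid [ 0.56 -0.06  0.26]
0.72 [0.0, -29.0, -7.3] [20.3, -37.8, 35.2] mid [ 0.56 -0.07  0.26]
0.78 [0.0, -31.2, -8.7] [21.9, -40.8, 38.0] mid [ 0.55 -0.09  0.25]
0.83 [0.0, -33.5, -10.3] [23.5, -43.7, 40.7] mid [ 0.55 -0.11  0.24]
0.89 [0.0, -35.7, -11.9] [25.0, -46.6, 43.4] mid [ 0.55 -0.13  0.22]
0.94 [0.0, -37.9, -13.6] [26.6, -49.5, 46.1] mid [ 0.55 -0.15  0.21]
1.0 [0.0, -40.2, -15.4] [28.2, -52.4, 48.8] mid [ 0.54 -0.17  0.2 ]
0.2 1.6657722925206942e-10 [-0.98  0.55  1.8   0.92  1.41 -0.83] 1.0361449174764884e-27 [-0.98  0.69  1.83  0.95  1.31 -0.97]
0.28 1.8043093694743558e-10 [-1.09  0.63  1.77  0.86  1.43 -0.92] 5.3678960206572035e-25 [-1.09  0.77  1.79  0.88  1.33 -1.04]
```

Request:
apply_moves([
  {"offset":[0,-2.2,0],"rot":[1.6,-2.9,2.7]},
  {"offset":[0,-4.5,0],"rot":[3.1,-5.8,5.4]},
  {"offset":[0,-6.7,-0.1],"rot":[4.7,-8.7,8.1]},
  {"offset":[0,-8.9,-0.2],"rot":[6.3,-11.6,10.8]},
  {"offset":[0,-11.2,-0.4],"rot":[7.8,-14.6,13.6]},
  {"offset":[0,-13.4,-0.8],"rot":[9.4,-17.5,16.3]},
  {"offset":[0,-15.6,-1.3],"rot":[10.9,-20.4,19.0]},
  {"offset":[0,-17.8,-1.9],"rot":[12.5,-23.3,21.7]},
  {"offset":[0,-20.1,-2.7],"rot":[14.1,-26.2,24.4]},
  {"offset":[0,-22.3,-3.6],"rot":[15.6,-29.1,27.1]},
  {"offset":[0,-24.5,-4.7],"rot":[17.2,-32.0,29.8]},
  {"offset":[0,-26.8,-5.9],"rot":[18.8,-34.9,32.5]},
  {"offset":[0,-29.0,-7.3],"rot":[20.3,-37.8,35.2]},
  {"offset":[0,-31.2,-8.7],"rot":[21.9,-40.8,38.0]},
  {"offset":[0,-33.5,-10.3],"rot":[23.5,-43.7,40.7]},
  {"offset":[0,-35.7,-11.9],"rot":[25.0,-46.6,43.4]},
  {"offset":[0,-37.9,-13.6],"rot":[26.6,-49.5,46.1]},
  {"offset":[0,-40.2,-15.4],"rot":[28.2,-52.4,48.8]},
  {"offset":[0,-40.2,-15.4],"rot":[28.2,-52.4,48.8]},
  {"offset":[0,-40.2,-15.4],"rot":[28.2,-52.4,48.8]},
])

```text
time: 16.75
position: [0.49, -0.2474, 0.199]
tool_rot: [0.779, 0.403, 0.426, -0.223]
ft_force: [0.3, 1.4, -0.4]
grip_width: 0.0241
grip_force: 44.9
```

```bash
cat > look.py <<'E'
from h import *
import sys
s=get_obs();print(s['time'],s['position'],s['grip_width'],s['q']); ims=[]
Rc=Ro.from_quat(s['tool_rot']); print(Rc.as_matrix().round(3))
for c in ('side','top','wrist'):
  im=vision.camera(c); ims.append(im[:,:,::-1])
  for q in ["grater_grip","grater","grater_mid","grater_tip","bowl","cover_handle","lemon","onion"]: print(c,q,[(np.round(d['centre'],3).tolist(),round(d['conf'],2)) for d in nets.spot_point(c,q)[:2]])
a=cv2.resize(ims[0][190:330,150:310],(400,350),interpolation=2); b=cv2.resize(ims[1][150:290,280:440],(400,350),interpolation=2)
cv2.imwrite(sys.argv[1],np.hstack([a,b]))
E
python3 look.py pics/f.png
```

```text
16.75 [ 0.49004198 -0.2473989   0.19903439] 0.02411058530923009 [-1.09550901  0.70849201  1.71140548  0.85408858  1.42704466 -0.93333951]
[[ 0.313  0.818  0.483]
 [ 0.437 -0.576  0.691]
 [ 0.844 -0.005 -0.537]]
side grater_grip [([0.488, -0.246, 0.192], 0.94)]
side grater [([0.518, -0.207, 0.196], 0.59), ([0.572, 0.154, -0.003], 0.21)]
side grater_mid [([0.544, -0.166, 0.196], 0.56)]
side grater_tip [([0.571, -0.132, 0.194], 0.86), ([0.581, 0.097, 0.112], 0.71)]
side bowl [([0.546, -0.17, 0.005], 0.93), ([0.491, 0.546, 0.03], 0.44)]
side cover_handle [([0.806, 0.16, 0.281], 0.71)]
side lemon [([0.804, 0.164, 0.282], 0.67), ([0.491, 0.546, 0.031], 0.6)]
side onion [([0.754, -0.087, 0.002], 0.71), ([0.491, 0.545, 0.031], 0.64)]
top grater_grip [([0.491, -0.244, 0.196], 0.83)]
top grater [([0.518, -0.206, 0.199], 0.92), ([0.55, -0.166, 0.2], 0.42)]
top grater_mid [([0.547, -0.167, 0.197], 0.72), ([0.758, -0.091, -0.002], 0.47)]
top grater_tip [([0.576, -0.131, 0.194], 0.67), ([0.756, -0.093, -0.005], 0.38)]
top bowl [([0.573, 0.214, 0.107], 0.65), ([0.545, -0.169, 0.0], 0.64)]
top cover_handle [([0.803, 0.162, 0.28], 0.94)]
top lemon [([0.484, 0.542, 0.026], 0.71)]
top onion [([0.758, -0.09, -0.004], 0.8), ([0.548, -0.165, 0.199], 0.73)]
wrist grater_grip [([0.492, -0.243, 0.198], 0.94), ([0.572, 0.156, 0.003], 0.47)]
wrist grater []
wrist grater_mid [([0.542, -0.17, 0.196], 0.57), ([0.575, -0.126, 0.197], 0.23)]
wrist grater_tip [([0.575, -0.131, 0.199], 0.96)]
wrist bowl []
wrist cover_handle []
wrist lemon [([0.487, 0.541, 0.028], 0.94)]
wrist onion [([0.754, -0.09, 0.005], 0.84)]
```

View pics/f.png

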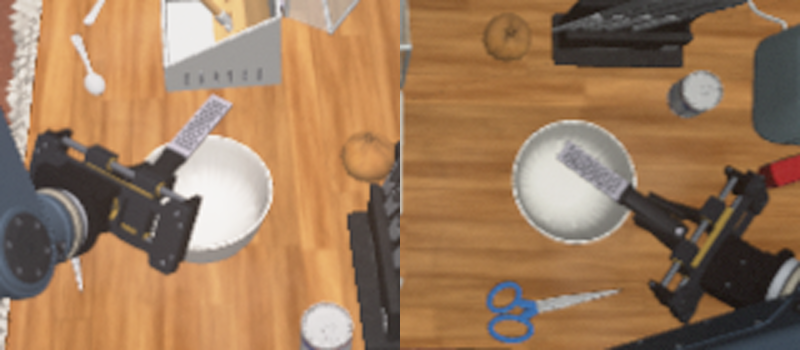

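The grater is level with its rasp face up, and the blade is centred over the bowl (mid at (0.544,-0.168), bowl at (0.545,-0.170)). I'll lower it 7.5 cm.

Request:
apply_moves([
  {"offset":[0,-0.1,-1],"rot":[0,0,0]},
  {"offset":[0,-0.1,-2.5],"rot":[0,0,0]},
  {"offset":[0,-0.1,-4],"rot":[0,0,0]},
  {"offset":[0,-0.1,-5.5],"rot":[0,0,0]},
  {"offset":[0,-0.1,-6.7],"rot":[0,0,0]},
  {"offset":[0,-0.1,-7.5],"rot":[0,0,0]},
  {"offset":[0,-0.1,-7.5],"rot":[0,0,0]},
  {"offset":[0,-0.1,-7.5],"rot":[0,0,0]},
  {"offset":[0,-0.1,-7.5],"rot":[0,0,0]},
  {"offset":[0,-0.1,-7.5],"rot":[0,0,0]},
  {"offset":[0,-0.1,-7.5],"rot":[0,0,0]},
])

```text
time: 19.2
position: [0.4903, -0.2478, 0.1256]
tool_rot: [0.778, 0.404, 0.426, -0.223]
ft_force: [0.6, 0.2, -1.0]
grip_width: 0.0239
grip_force: 44.9
```

```bash
python3 look.py pics/g.png | grep -v -e lemon -e onion
```

```text
19.2 [ 0.490276   -0.24776005  0.12555332] 0.02389586160112277 [-1.09543485  0.8369534   1.72421049  0.87496894  1.33469483 -1.04550673]
[[ 0.31   0.818  0.484]
 [ 0.439 -0.575  0.691]
 [ 0.843 -0.002 -0.537]]
side grater_grip [([0.492, -0.247, 0.117], 0.78), ([0.579, 0.097, 0.111], 0.22)]
side grater [([0.517, -0.21, 0.124], 0.55)]
side grater_mid []
side grater_tip [([0.569, -0.134, 0.123], 0.81), ([0.573, 0.156, -0.001], 0.7)]
side bowl [([0.545, -0.171, 0.002], 0.81)]
side cover_handle [([0.805, 0.165, 0.28], 0.75)]
top grater_grip [([0.489, -0.25, 0.122], 0.69)]
top grater [([0.519, -0.211, 0.128], 0.8), ([0.573, 0.098, 0.109], 0.66)]
top grater_mid [([0.545, -0.17, 0.122], 0.82)]
top grater_tip [([0.575, -0.131, 0.118], 0.71)]
top bowl [([0.542, -0.17, -0.002], 0.75)]
top cover_handle [([0.803, 0.16, 0.278], 0.58)]
wrist grater_grip []
wrist grater [([0.523, -0.206, 0.124], 0.76)]
wrist grater_mid [([0.542, -0.17, 0.119], 0.92)]
wrist grater_tip [([0.575, -0.128, 0.121], 0.67)]
wrist bowl [([0.52, -0.206, 0.121], 0.62)]
wrist cover_handle []
```

View pics/g.png

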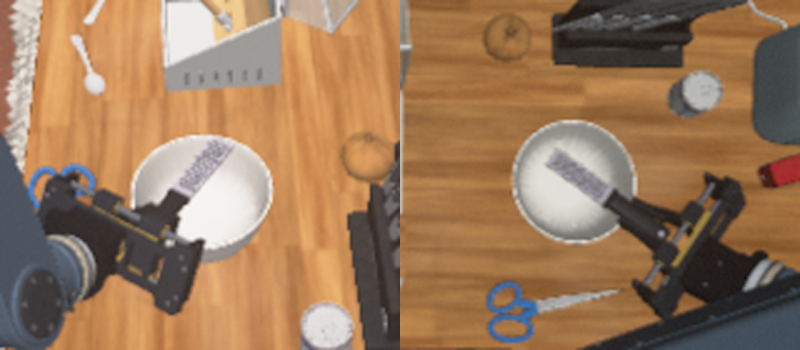

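The blade spans the middle of the bowl, at about (580,172) in the right half. It is level at z≈0.121, about 3.5 cm above the rim, and the bowl hasn't moved.

```bash
python3 -c "
from rig import hand_in
print(hand_in())"
```

```text
the job is handed in; nothing more can be done
None
```

The job is handed in: the cover rests open on its stop, and the arm is holding the grater level, rasp face up, over the middle of the bowl about 3.5 cm above the rim; the brush and spatula are still in their slots, and the bowl, lemon and onion have not moved.

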